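# Put the beaker, the dish and the vial back on their own stations

### The job

The glassware stands on the wrong equipment: put the beaker on the middle of the round stirrer, the petri dish on the middle of the square metal cooling block and the vial on the middle of the balance pan. Each station holds only one thing, so first stand one of them on free bench for the moment; set everything down gently and upright, and leave the timer and the tall screw-cap tube where they are.

Things in the scene. Friction and masses are not known exactly. Their poses are not given: they have to be found in the camera images.
- beaker: clear, empty glass beaker, open at the top, 52 mm in diameter, 68 mm tall, about 55 g; origin at the centre of its underside, z up. At the start it stands on the balance pan
- petri: closed round petri dish with a pale (whitish to pink) filling, 58 mm in diameter, 16 mm tall (the firm rim to grip is 55 mm across and reaches up to 13 mm), about 30 g; origin at the centre of its underside, z up. At the start it lies on the stirrer
- vial: brown vial with a black screw cap, body 28 mm in diameter and 52 mm tall, 62 mm tall with the cap (24 mm across), about 30 g; origin at the centre of its underside, z up. At the start it stands on the cooling block
- stirrer: low round black disc stirrer, fixed to the bench, 88 mm in diameter; origin at the centre of its underside, on its top a round flat dark pad 70 mm in diameter, whose surface lies 36 mm above the origin. The beaker belongs on its middle
- cold_block: square aluminium cooling block on a black foot, fixed to the bench, 100 x 100 mm at the foot, flat top 94 x 94 mm; origin at the centre of its underside, flat top 36 mm above it; x and y along its sides. The petri dish belongs on its middle
- balance: white laboratory balance, fixed to the bench, 150 mm long (x) and 124 mm wide (y), with a round steel pan 92 mm in diameter and a display strip on its -x side; origin on the bench right below the middle of the pan, pan top 38 mm above it, housing top 31 mm; the housing reaches from x = -95 to +55 mm and y = -62 to +62 mm of the origin. The vial belongs on the middle of the pan
- timer: white square kitchen-type timer lying flat, 66 x 66 x 20 mm, loose; origin at the centre of its underside. Leave it alone
- tube: tall clear tube with a blue screw cap standing on the bench, 34 mm in diameter, 116 mm tall, loose and light; origin at the centre of its underside. Leave it alone
Things that resemble listed ones, but are neither listed nor needed, are in the scene too. What is meant by the beaker is not blue or red, and is the smaller of those in its own colour.

How it is judged:
By the outcome, as a careful person would: the job done as asked, in the order asked, and still so for the second after the job is handed in, with the robot touching nothing.
It also fails if it takes over 115 s, if anything falls off the work surface, if the arm or the gripper's body presses on something with over 40 N, if the wrist force passes 120 N, or if a joint passes its speed limit or range.

### The arm

A 7-joint arm with a two-finger parallel gripper is mounted at the origin on a cart in front of the work surface, level with it; the furniture and walls round the work are solid. World frame = base frame: x ahead of the robot, y to its left, z up, the work surface at z = 0. Lengths are in m, angles in rad, forces in N, time in s.
With the tool pointing down it reaches from about 0.4 to 0.85 m from the base axis. Payload 4.4 kg.
Tool frame: the origin (TCP) lies on the front face of the gripper's body, between the roots of the fingers; the fingertips stand 97 mm ahead of it and the grasp point (between the pads) lies 78 mm ahead of it; z points along the fingers, y is the line along which they close (so a half turn about z gives the same grasp; the last joint's range is limited). The gripper opens to 94 mm and grips with 3 to 60 N. Pads are 16 mm wide; open, the fingers measure 119 mm over their backs; the gripper's body (75 mm by 177 mm) begins 78 mm behind the grasp point.
Start: joints at [-0.066, 0.628, 0.038, 1.517, -0.027, 0.996, -0.02], TCP at [0.65, 0, 0.303] pointing down, gripper open.
Joint ranges: [-3.06, 3.06], [-0.37, 2.12], [-1.25, 1.32], [0.18, 2.47], [-1.1, 4.24], [0.23, 1.98], [-2.94, 2.94]. Speed limits (rad/s): [2.57, 2.57, 3.14, 3.14, 3.14, 3.14, 3.14].

### API

Orientations are given as a rotation vector (axis times angle).
In Python, from rig import sense, capture, camera_info, job_done gives the robot as it stands.
- The arm moves only by the shell command python3 -m crank 'ROWS' [FORCE]. ROWS is JSON, a list of rows, each an object with "gripper": the opening, from 0 (shut) to 1 (fully open); "linear": the shift along the tool's x, y, z in m, a list of three; "yaw": the turn about the tool's z in rad. A call has 1 to 8 rows; each row is the pose to reach, as a shift and turn from the pose commanded when the call began, along the tool's axes at that moment; what a row does not reach only later rows make up. A row lasts 1/8 s, in which the tool goes at most 62.5 mm and 10.7 degrees, less where a joint would pass 70% of its speed; a pose out of reach is approached as far as the arm can. A call with a gripper value outside its range is refused whole. The fingers move at their own pace and stop on an object; FORCE is the grip in N (left out, the last holds). Time passes only in rows, so rows that repeat a pose let the fingers close. It gives the time, the measured TCP pose, the force, the opening and the grip force at its end, in the units of the state.
- sense(): the state, without advancing time (a new reading comes with each control period).
- capture(name): name is "scene" or "side" or "wrist"; returns the picture (400x640x3 uint8, red, green, blue); there is no depth.
- camera_info(name): a dict with "mtx" (3x3 intrinsics, pixels), "world_from_camera" (4x4, takes a point from camera to world coordinates). Camera axes: x right, y up, looking along -z (the intrinsics and any distortion apply to the point x, -y, -z); pixel columns grow to the right and rows downward; lengths in m; the calibration is good to about 2 mm. The wrist camera is an equidistant fisheye: a pixel r from the principal point sees the ray r / f radians off the axis. A picture is of the moment at which its call begins: read the wrist's pose just before it. camera_info takes no time and is no camera call; for the wrist camera it gives the pose at the moment of the call.
- job_done(): hands the job in; it is judged then, once.
The state is a dict: "time": time; "joint_pos": joint angles; "dq": joint speeds; "effort": joint torques, N m; "position": TCP position; "eef_rot": TCP orientation; "contact_force": force on the tool from outside, world axes, zero at the start; "torque": the same for the moment, N m; "gripper_width": finger opening in m; "grip_force": force on a finger pad.
Only numpy, scipy, OpenCV 4.12 (cv2) and the standard library are available. Lean on these libraries where they do the work, as an engineer would, in place of code of your own. Each camera call takes 0.05 s, during which the arm holds its last target. There are 200 camera calls.

## Working session

There is one attempt and no reset: what is moved stays moved. The work goes in short steps, Python scripts to look and compute and a shell command to move; the robot and the scene stay as the last step left them, time stands still between calls to the robot, and variables do not carry over. Pictures are saved under pics/ and viewed, at most 14 in all, crops included, and the job is handed in when it is done.

```bash
mkdir -p pics; ls; python3 - <<'E'
from rig import *
import cv2
for n in ("scene","side","wrist"):
    cv2.imwrite(f"pics/{n}0.png",capture(n)[:,:,::-1]); i=camera_info(n); print(n,i)
print(sense())
E
```

```text
pics
scene {'mtx': array([[488.86333559,   0.        , 326.44359864],
       [  0.        , 488.86333559, 189.53754968],
       [  0.        ,   0.        ,   1.        ]]), 'world_from_camera': array([[ 0.24156326,  0.54979381, -0.79960862, -0.61612499],
       [-0.97008448,  0.11631247, -0.21309037, -0.26037805],
       [-0.02415131,  0.82716272,  0.56144327,  0.84028886],
       [ 0.        ,  0.        ,  0.        ,  1.        ]])}
side {'mtx': array([[387.50866498,   0.        , 318.213569  ],
       [  0.        , 387.50866498, 197.59339941],
       [  0.        ,   0.        ,   1.        ]]), 'world_from_camera': array([[ 0.07206254, -0.73767036,  0.67130428,  1.1810016 ],
       [ 0.99735457,  0.04686214, -0.05556807, -0.00868513],
       [ 0.00953216,  0.67353277,  0.7390959 ,  0.80994557],
       [ 0.        ,  0.        ,  0.        ,  1.        ]])}
wrist {'mtx': array([[309.70691629,   0.        , 314.32559727],
       [  0.        , 309.70691629, 194.4807756 ],
       [  0.        ,   0.        ,   1.        ]]), 'world_from_camera': array([[ 9.99999700e-01, -2.876677
[... 317 characters left out ...]
0.15, 'joint_pos': array([-0.06580644,  0.62912162,  0.03846595,  1.51811293, -0.02698685,
        0.99627739, -0.01997241]), 'dq': array([ 0.00115997, -0.00048715,  0.00031697, -0.00402889,  0.00061565,
       -0.00043868, -0.00039753]), 'effort': array([ 1.52036100e-03, -5.50088596e+01,  1.14465751e+00, -1.86816269e+01,
       -5.22438856e-02,  2.09789607e-02,  9.34746663e-05]), 'position': array([6.49648179e-01, 2.55240489e-05, 3.01981505e-01]), 'eef_rot': array([-2.22072336e+00, -2.22078455e+00,  1.58438923e-03]), 'contact_force': array([ 0.27047299, -0.07241954,  0.1554972 ]), 'torque': array([0.0386708 , 0.00361214, 0.01252559]), 'grip_force': 0.0, 'gripper_width': 0.09399973551350073}
```

View pics/scene0.png

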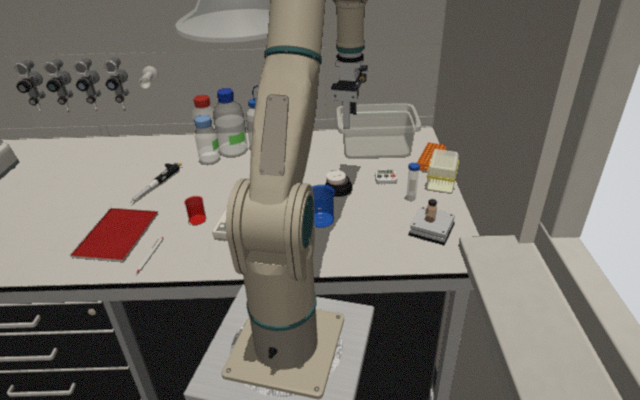

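View pics/side0.png

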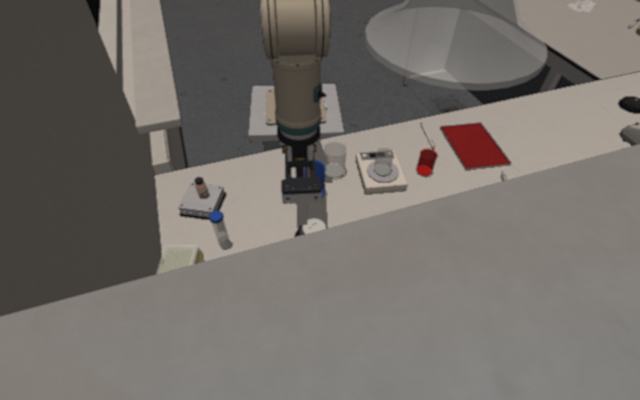

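View pics/wrist0.png

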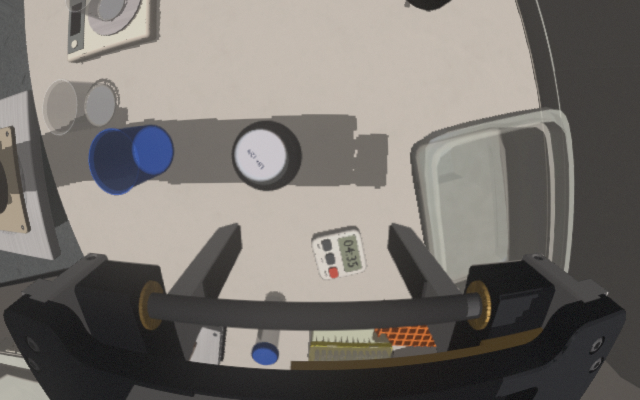

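The pictures show: the small clear beaker on the balance pan (side 383,168); the petri dish on the stirrer (wrist 262,156); the vial on the block (scene 431,210); the larger clear beaker (side 335,160) is a decoy, as are the blue and red ones. The tube is at scene (413,180) and the timer at scene (386,177).

```bash
cat > h.py <<'E'
import numpy as np, cv2
from rig import *
def ray(n,u,v,i=None):
    i=i or camera_info(n); K=i["mtx"]; T=i["world_from_camera"]
    a=(u-K[0,2])/K[0,0]; b=(v-K[1,2])/K[1,1]
    if n=="wrist":
        r=np.hypot(a,b)+1e-12; s=np.sin(r)/r; d=np.array([a*s,-b*s,-np.cos(r)])
    else: d=np.array([a,-b,-1.])
    return T[:3,3],T[:3,:3]@d
def at(n,u,v,z,i=None):
    o,d=ray(n,u,v,i); return (o+d*(z-o[2])/d[2])[:2].round(4)
def proj(n,p,i=None):
    i=i or camera_info(n); K=i["mtx"]; T=i["world_from_camera"]
    c=T[:3,:3].T@(np.array(p)-T[:3,3]); x,y,z=c[0],-c[1],-c[2]
    if n=="wrist":
        q=np.hypot(x,y); t=np.arctan2(q,z); x,y,z=x/q*t,y/q*t,1
    return K[0,0]*x/z+K[0,2],K[1,1]*y/z+K[1,2]
E
python3 - <<'E'
from h import *
print("petri w",at("wrist",262,156,.052),at("side",314,228,.05),"scene",at("scene",337,177,.052))
print("bal side",at("side",383,171,.038),"w",at("wrist",112,10,.038))
print("block scene",at("scene",433,222,.036),"side",at("side",202,197,.036))
print("tube",at("scene",413,167,.116),at("side",216,216,.116),at("wrist",265,354,.116))
print("timer",at("wrist",339,254,.02))
print("bigbeaker",at("side",335,172,0), at("wrist",98,103,0),"blue",at("wrist",153,150,0),"red",at("side",425,170,0))
E
```

```text
petri w [0.5921 0.029 ] [0.5917 0.0307] scene [0.5777 0.0241]
bal side [0.3883 0.2432] w [0.3846 0.2317]
block scene [ 0.4393 -0.2682] side [ 0.456 -0.263]
tube [ 0.5751 -0.1963] [ 0.5932 -0.1968] [ 0.5909 -0.193 ]
timer [ 0.6816 -0.1042]
bigbeaker [0.3446 0.1102] [0.3329 0.1097] blue [0.428  0.0343] red [0.3529 0.3839]
```

```bash
python3 -m crank '[{"gripper":1,"linear":[-0.05,-0.04,0],"yaw":0},{"gripper":1,"linear":[-0.1,-0.077,0],"yaw":0},{"gripper":1,"linear":[-0.15,-0.115,0],"yaw":0},{"gripper":1,"linear":[-0.2,-0.153,0],"yaw":0},{"gripper":1,"linear":[-0.24,-0.183,0],"yaw":0},{"gripper":1,"linear":[-0.262,-0.2,0],"yaw":0},{"gripper":1,"linear":[-0.266,-0.203,0],"yaw":0},{"gripper":1,"linear":[-0.266,-0.203,0],"yaw":0}]' 10; python3 - <<'E'
from h import *
import pickle
i=camera_info("wrist");im=capture("wrist");pickle.dump(i,open("i1.pkl","wb"))
s=sense();print(s["position"],s["eef_rot"])
cv2.imwrite("pics/w1.png",im[:,:,::-1])
E
```

```text
time: 1.15
position: [0.4477, -0.2651, 0.3026]
eef_rot: [-2.221, -2.222, -0.001]
contact_force: [0.4, 0.5, -0.3]
gripper_width: 0.0939
grip_force: 0.0
[ 0.44807529 -0.26459173  0.30255478] [-2.21891277e+00 -2.22354990e+00 -1.57562427e-03]
```

View pics/w1.png

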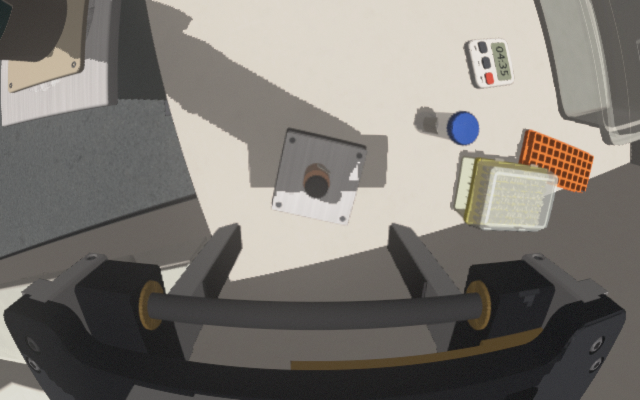

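The block's screws are at (292,140), (360,155), (343,218), (279,205), and the vial's cap top is centred at about (316,187).

```bash
python3 - <<'E'
from h import *
import pickle
i=pickle.load(open("i1.pkl","rb"))
P=np.array([at("wrist",*p,.036,i) for p in [(292,140),(360,155),(343,218),(279,205)]]);print(P,P.mean(0))
for e in [P[1]-P[0],P[2]-P[3],P[0]-P[3],P[1]-P[2]]: print(np.hypot(*e),np.degrees(np.arctan2(e[1],e[0])))
print("vial cap",at("wrist",316,187,.098,i),"tube",at("wrist",463,128,.116,i))
im=cv2.imread("pics/w1.png")[120:240,250:390]
cv2.imwrite("pics/w1c.png",cv2.resize(im,None,fx=5,fy=5,interpolation=cv2.INTER_CUBIC))
E
```

```text
[[ 0.4225 -0.2204]
 [ 0.5    -0.2373]
 [ 0.4822 -0.3134]
 [ 0.4059 -0.2971]] [ 0.45265 -0.26705]
0.07932124557771393 -12.30160014778942
0.07802166365824306 -12.058854256844064
0.07847579244582366 77.78795909527368
0.0781540146121746 76.83504045065293
vial cap [ 0.4493 -0.2598] tube [ 0.5867 -0.1978]
```

View pics/w1c.png

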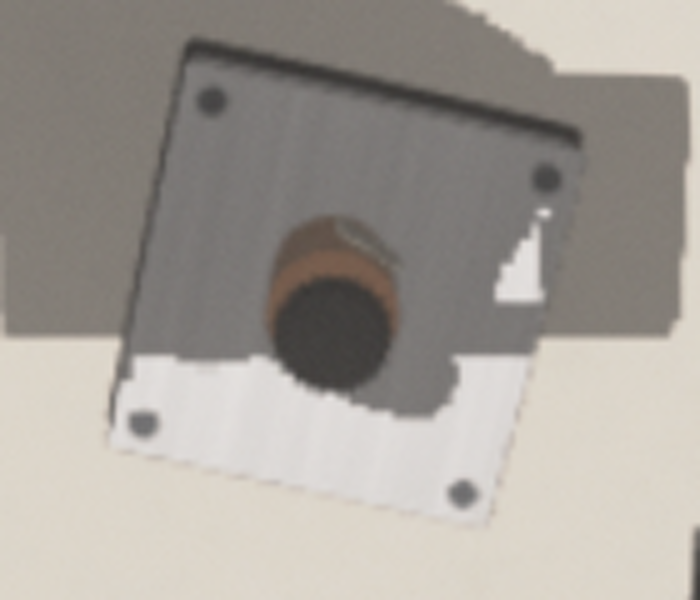

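The crop shows the cap centred at about (316.4,186.6) in the full frame. That puts the vial at (0.449,-0.260) and the block at (0.453,-0.267), turned about -12°. Next I go down and grip the vial.

```bash
python3 -m crank '[{"gripper":1,"linear":[0.005,0.001,0.05],"yaw":0},{"gripper":1,"linear":[0.005,0.001,0.1],"yaw":0},{"gripper":1,"linear":[0.005,0.001,0.135],"yaw":0},{"gripper":1,"linear":[0.005,0.001,0.155],"yaw":0},{"gripper":1,"linear":[0.005,0.001,0.16],"yaw":0},{"gripper":1,"linear":[0.005,0.001,0.16],"yaw":0},{"gripper":0.5,"linear":[0.005,0.001,0.16],"yaw":0},{"gripper":0.4,"linear":[0.005,0.001,0.16],"yaw":0}]' 8
python3 -m crank '[{"gripper":0.2,"linear":[0,0,0],"yaw":0},{"gripper":0.2,"linear":[0,0,0],"yaw":0},{"gripper":0.2,"linear":[0,0,0],"yaw":0},{"gripper":0.2,"linear":[0,0,0],"yaw":0},{"gripper":0.2,"linear":[0,0,0],"yaw":0}]' 8
```

```text
time: 2.2
position: [0.4485, -0.2611, 0.1435]
eef_rot: [2.22, 2.22, 0.001]
contact_force: [0.5, -0.1, 0.6]
gripper_width: 0.0774
grip_force: 0.0
time: 2.82
position: [0.4481, -0.261, 0.1427]
eef_rot: [2.221, 2.221, 0.0]
contact_force: [-0.1, -0.2, 0.9]
gripper_width: 0.0273
grip_force: 2.2
```

```bash
python3 -m crank '[{"gripper":0.1,"linear":[0,0,0],"yaw":0},{"gripper":0.1,"linear":[0,0,-0.01],"yaw":0},{"gripper":0.1,"linear":[0,0,-0.04],"yaw":0},{"gripper":0.1,"linear":[0,0,-0.08],"yaw":0},{"gripper":0.1,"linear":[0,0,-0.115],"yaw":0},{"gripper":0.1,"linear":[0,0,-0.135],"yaw":0},{"gripper":0.1,"linear":[0,0,-0.14],"yaw":0},{"gripper":0.1,"linear":[0,0,-0.14],"yaw":0}]' 8
python3 -c "
from h import *
print([at('scene',*p,0) for p in [(207,160),(235,155),(290,160)]])"
```

```text
time: 3.82
position: [0.4478, -0.2608, 0.2826]
eef_rot: [-2.221, -2.221, -0.0]
contact_force: [0.0, -0.5, -0.1]
gripper_width: 0.0278
grip_force: 8.0
[array([0.67  , 0.4994]), array([0.7211, 0.4186]), array([0.7273, 0.2218])]
```

Held at 27.8 mm and 8 N. I'll carry it to free bench at about (0.55,0.18).

```bash
python3 -m crank '[{"gripper":0.1,"linear":[0.02,0.005,0],"yaw":0},{"gripper":0.1,"linear":[0.06,0.015,0],"yaw":0},{"gripper":0.1,"linear":[0.11,0.026,0],"yaw":0},{"gripper":0.1,"linear":[0.16,0.037,0],"yaw":0},{"gripper":0.1,"linear":[0.21,0.049,0],"yaw":0},{"gripper":0.1,"linear":[0.26,0.06,0],"yaw":0},{"gripper":0.1,"linear":[0.31,0.072,0],"yaw":0},{"gripper":0.1,"linear":[0.36,0.083,0],"yaw":0}]' 8
python3 -m crank '[{"gripper":0.1,"linear":[0.04,0.01,0],"yaw":0},{"gripper":0.1,"linear":[0.07,0.016,0],"yaw":0},{"gripper":0.1,"linear":[0.08,0.018,0.03],"yaw":0},{"gripper":0.1,"linear":[0.081,0.019,0.07],"yaw":0},{"gripper":0.1,"linear":[0.081,0.019,0.11],"yaw":0},{"gripper":0.1,"linear":[0.081,0.019,0.14],"yaw":0},{"gripper":0.1,"linear":[0.081,0.019,0.16],"yaw":0},{"gripper":0.1,"linear":[0.081,0.019,0.165],"yaw":0}]' 8
python3 -m crank '[{"gripper":0.1,"linear":[0,0,0.002],"yaw":0},{"gripper":0.1,"linear":[0,0,0.002],"yaw":0}]' 8
```

```text
time: 4.82
position: [0.5307, 0.1005, 0.2814]
eef_rot: [-2.221, -2.221, 0.003]
contact_force: [-0.4, 0.3, 0.5]
gripper_width: 0.0276
grip_force: 8.0
time: 5.82
position: [0.5485, 0.1795, 0.1152]
eef_rot: [-2.22, -2.22, 0.007]
contact_force: [0.7, 0.3, 0.0]
gripper_width: 0.0276
grip_force: 8.0
time: 6.08
position: [0.5503, 0.1801, 0.1162]
eef_rot: [2.221, 2.221, 0.001]
contact_force: [0.3, 0.1, -0.6]
gripper_width: 0.0273
grip_force: 8.0
```

```bash
python3 -m crank '[{"gripper":0.1,"linear":[0,0,0.002],"yaw":0},{"gripper":0.1,"linear":[0,0,0.004],"yaw":0},{"gripper":0.1,"linear":[0,0,0.006],"yaw":0},{"gripper":0.1,"linear":[0,0,0.007],"yaw":0},{"gripper":0.1,"linear":[0,0,0.0075],"yaw":0},{"gripper":0.1,"linear":[0,0,0.0075],"yaw":0}]' 8
```

```text
time: 6.82
position: [0.55, 0.18, 0.1081]
eef_rot: [-2.221, -2.221, -0.0]
contact_force: [0.2, 1.1, -0.9]
gripper_width: 0.0274
grip_force: 8.0
```

```bash
python3 -m crank '[{"gripper":0.1,"linear":[0,0,0.0008],"yaw":0},{"gripper":0.1,"linear":[0,0,0.0008],"yaw":0},{"gripper":0.1,"linear":[0,0,0.0008],"yaw":0}]' 8
python3 -m crank '[{"gripper":0.1,"linear":[0,0,0.0008],"yaw":0},{"gripper":0.1,"linear":[0,0,0.0008],"yaw":0},{"gripper":0.1,"linear":[0,0,0.0008],"yaw":0}]' 8
```

```text
time: 7.2
position: [0.55, 0.18, 0.1074]
eef_rot: [-2.222, -2.221, -0.0]
contact_force: [0.0, 0.1, -1.2]
gripper_width: 0.027
grip_force: 8.0
time: 7.58
position: [0.5501, 0.18, 0.1066]
eef_rot: [2.221, 2.221, 0.0]
contact_force: [0.3, -0.4, 0.9]
gripper_width: 0.0272
grip_force: 8.0
```

```bash
python3 -m crank '[{"gripper":0.1,"linear":[0,0,0.0007],"yaw":0},{"gripper":0.1,"linear":[0,0,0.0014],"yaw":0},{"gripper":0.1,"linear":[0,0,0.0014],"yaw":0},{"gripper":0.1,"linear":[0,0,0.0014],"yaw":0}]' 8
```

```text
time: 8.07
position: [0.5502, 0.18, 0.1064]
eef_rot: [2.221, 2.221, 0.001]
contact_force: [-1.9, -0.7, 10.4]
gripper_width: 0.0274
grip_force: 8.0
```

Contact at TCP z of about 0.1065, as predicted. I release and rise, then move to a view over the petri dish.

```bash
python3 -m crank '[{"gripper":0.1,"linear":[0,0,-0.0008],"yaw":0},{"gripper":0.4,"linear":[0,0,-0.0008],"yaw":0},{"gripper":0.6,"linear":[0,0,-0.0008],"yaw":0},{"gripper":0.8,"linear":[0,0,-0.0008],"yaw":0},{"gripper":1,"linear":[0,0,-0.01],"yaw":0},{"gripper":1,"linear":[0,0,-0.05],"yaw":0},{"gripper":1,"linear":[0,0,-0.1],"yaw":0},{"gripper":1,"linear":[0,0,-0.15],"yaw":0}]' 8
python3 -m crank '[{"gripper":1,"linear":[-0.04,0.01,-0.03],"yaw":0},{"gripper":1,"linear":[-0.08,0.025,-0.03],"yaw":0},{"gripper":1,"linear":[-0.12,0.035,-0.03],"yaw":0},{"gripper":1,"linear":[-0.15,0.042,-0.03],"yaw":0},{"gripper":1,"linear":[-0.151,0.042,-0.03],"yaw":0},{"gripper":1,"linear":[-0.151,0.042,-0.03],"yaw":0}]' 8
python3 - <<'E'
from h import *
import pickle
i=camera_info("wrist");im=capture("wrist");pickle.dump(i,open("i2.pkl","wb"))
print(proj("wrist",(.55,.18,.062)),proj("wrist",(.592,.029,.052)))
cv2.imwrite("pics/w2.png",im[:,:,::-1])
c=im[100:260,240:400,::-1];c=cv2.resize(c,None,fx=2.5,fy=2.5,interpolation=cv2.INTER_CUBIC)
cv2.imwrite("pics/w2m.png",np.hstack([im[:,:400,::-1],c]))
E
```

```text
time: 9.07
position: [0.5499, 0.1799, 0.2572]
eef_rot: [2.222, 2.221, 0.0]
contact_force: [0.1, 0.9, -0.5]
gripper_width: 0.0926
grip_force: 0.0
time: 9.82
position: [0.5917, 0.0304, 0.2855]
eef_rot: [-2.22, -2.222, -0.001]
contact_force: [0.8, -0.7, 0.6]
gripper_width: 0.0943
grip_force: 0.0
(np.float64(272.24827456728036), np.float64(40.780534564210086)) (np.float64(314.7177912962994), np.float64(187.3086506276084))
```

View pics/w2m.png

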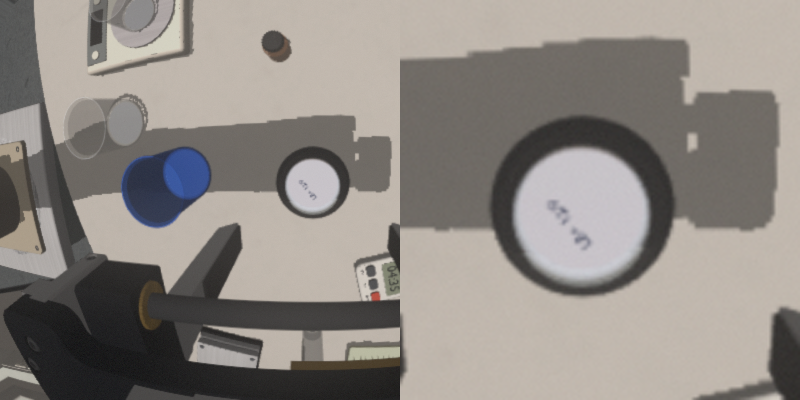

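The vial stands upright at (272,41). The petri lid is centred at (312.4,185.6) and the black stirrer disc at about (312.6,182.4).

```bash
python3 - <<'E'
from h import *
import pickle
i=pickle.load(open("i2.pkl","rb"))
print("petri",at("wrist",312.4,185.6,.052,i),"size",at("wrist",312.4+27.6,185.6,.052,i)-at("wrist",312.4-27.6,185.6,.052,i))
print("stirrer",at("wrist",312.6,182.4,.035,i),at("wrist",312.6+36.6,182.4,.035,i)-at("wrist",312.6-36.6,182.4,.035,i))
s=sense();print(s["position"])
E
```

```text
petri [0.5896 0.0302] size [5.82e-02 1.00e-04]
stirrer [0.5897 0.0298] [0.0812 0.    ]
[0.59168256 0.03095208 0.2853468 ]
```

```bash
python3 -m crank '[{"gripper":1,"linear":[-0.001,-0.002,0.05],"yaw":0},{"gripper":1,"linear":[-0.001,-0.002,0.095],"yaw":0},{"gripper":1,"linear":[-0.001,-0.002,0.125],"yaw":0},{"gripper":1,"linear":[-0.001,-0.002,0.14],"yaw":0},{"gripper":1,"linear":[-0.001,-0.002,0.147],"yaw":0},{"gripper":1,"linear":[-0.001,-0.002,0.148],"yaw":0},{"gripper":1,"linear":[-0.001,-0.002,0.148],"yaw":0}]' 8
python3 -m crank '[{"gripper":0.75,"linear":[0,0,0],"yaw":0},{"gripper":0.65,"linear":[0,0,0],"yaw":0},{"gripper":0.5,"linear":[0,0,0],"yaw":0},{"gripper":0.5,"linear":[0,0,0],"yaw":0},{"gripper":0.5,"linear":[0,0,0],"yaw":0},{"gripper":0.5,"linear":[0,0,0],"yaw":0}]' 8
```

```text
time: 10.75
position: [0.5906, 0.0281, 0.1382]
eef_rot: [2.221, 2.221, 0.002]
contact_force: [-0.1, 0.3, 0.1]
gripper_width: 0.0945
grip_force: 0.0
time: 11.5
position: [0.59, 0.028, 0.1372]
eef_rot: [-2.222, -2.221, 0.0]
contact_force: [0.3, 0.9, 0.6]
gripper_width: 0.0546
grip_force: 8.0
```

```bash
python3 -m crank '[{"gripper":0.5,"linear":[0,0,-0.005],"yaw":0},{"gripper":0.5,"linear":[0,0,-0.025],"yaw":0},{"gripper":0.5,"linear":[0,0,-0.06],"yaw":0},{"gripper":0.5,"linear":[0,0,-0.1],"yaw":0},{"gripper":0.5,"linear":[0,0,-0.13],"yaw":0},{"gripper":0.5,"linear":[-0.02,-0.01,-0.148],"yaw":0},{"gripper":0.5,"linear":[-0.06,-0.028,-0.15],"yaw":0},{"gripper":0.5,"linear":[-0.1,-0.047,-0.15],"yaw":0}]' 8
python3 -m crank '[{"gripper":0.5,"linear":[-0.045,-0.021,0],"yaw":0},{"gripper":0.5,"linear":[-0.09,-0.042,0],"yaw":0},{"gripper":0.5,"linear":[-0.135,-0.063,0],"yaw":0},{"gripper":0.5,"linear":[-0.17,-0.079,0],"yaw":0},{"gripper":0.5,"linear":[-0.19,-0.088,0.01],"yaw":0},{"gripper":0.5,"linear":[-0.196,-0.09,0.03],"yaw":0},{"gripper":0.5,"linear":[-0.196,-0.09,0.06],"yaw":0},{"gripper":0.5,"linear":[-0.196,-0.09,0.08],"yaw":0}]' 8
python3 -m crank '[{"gripper":0.5,"linear":[0,0,0],"yaw":0},{"gripper":0.5,"linear":[0,0,0],"yaw":0}]' 8
python3 - <<'E'
from h import *
import pickle
i=camera_info("wrist");im=capture("wrist");pickle.dump(i,open("i3.pkl","wb"))
print(sense()["position"],proj("wrist",(.4527,-.267,.036)))
cv2.imwrite("pics/w3.png",im[:,:,::-1])
E
```

```text
time: 12.5
position: [0.5413, -0.0744, 0.2872]
eef_rot: [2.222, 2.221, -0.002]
contact_force: [0.4, -0.6, -0.3]
gripper_width: 0.0547
grip_force: 8.0
time: 13.5
position: [0.4506, -0.2689, 0.2058]
eef_rot: [-2.222, -2.217, 0.002]
contact_force: [-0.2, 0.7, -0.1]
gripper_width: 0.0547
grip_force: 8.0
time: 13.75
position: [0.4525, -0.2686, 0.2077]
eef_rot: [2.222, 2.22, -0.0]
contact_force: [0.7, 0.2, -0.3]
gripper_width: 0.0546
grip_force: 8.0
[ 0.4528736  -0.26855059  0.20797028] (np.float64(314.01825261359534), np.float64(200.15306982591764))
```

View pics/w3.png

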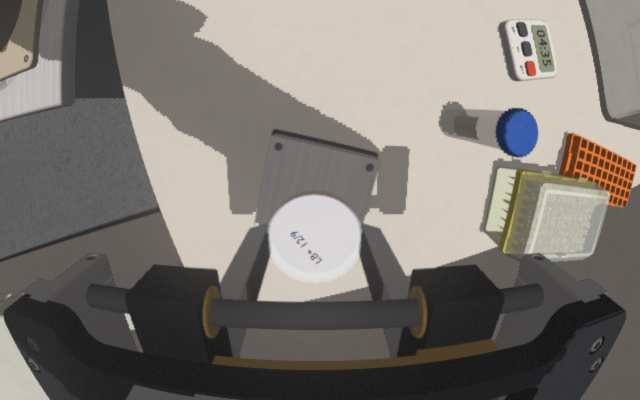

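The petri dish is held level, lid centre at about (314,238), above the block. I lower it.

```bash
python3 -m crank '[{"gripper":0.5,"linear":[0,0,0.02],"yaw":0},{"gripper":0.5,"linear":[0,0,0.04],"yaw":0},{"gripper":0.5,"linear":[0,0,0.054],"yaw":0},{"gripper":0.5,"linear":[0,0,0.062],"yaw":0},{"gripper":0.5,"linear":[0,0,0.067],"yaw":0},{"gripper":0.5,"linear":[0,0,0.069],"yaw":0},{"gripper":0.5,"linear":[0,0,0.069],"yaw":0},{"gripper":0.5,"linear":[0,0,0.069],"yaw":0}]' 8
python3 -c "
from h import *
import pickle
i=pickle.load(open('i3.pkl','rb'));print(at('wrist',314,238,.1226,i))"
python3 -m crank '[{"gripper":0.5,"linear":[0,0,0.0008],"yaw":0},{"gripper":0.5,"linear":[0,0,0.0015],"yaw":0},{"gripper":0.5,"linear":[0,0,0.0015],"yaw":0},{"gripper":0.5,"linear":[0,0,0.0015],"yaw":0}]' 8
```

```text
time: 14.8
position: [0.4532, -0.2681, 0.1385]
eef_rot: [2.221, 2.221, 0.0]
contact_force: [-0.3, -0.2, -0.4]
gripper_width: 0.0545
grip_force: 8.0
[ 0.4522 -0.2647]
time: 15.3
position: [0.4531, -0.268, 0.1371]
eef_rot: [2.221, 2.221, 0.0]
contact_force: [-1.5, 1.2, 5.4]
gripper_width: 0.0546
grip_force: 8.0
```

```bash
python3 -m crank '[{"gripper":0.5,"linear":[0,0,-0.0004],"yaw":0},{"gripper":0.65,"linear":[0,0,-0.0004],"yaw":0},{"gripper":0.8,"linear":[0,0,-0.0004],"yaw":0},{"gripper":0.9,"linear":[0,0,-0.0004],"yaw":0},{"gripper":1,"linear":[0,0,-0.02],"yaw":0},{"gripper":1,"linear":[0,0,-0.07],"yaw":0},{"gripper":1,"linear":[0,0,-0.12],"yaw":0},{"gripper":1,"linear":[0,0,-0.17],"yaw":0}]' 8
python3 - <<'E'
from h import *
im=capture("wrist");print(sense()["position"])
p=[[round(float(x),1) for x in proj("wrist",q)] for q in [(.4527,-.267,.036),(.4527,-.267,.052)]];print(p)
c=im[120:280,220:420,::-1];cv2.imwrite("pics/w4c.png",cv2.resize(c,None,fx=3,fy=3,interpolation=cv2.INTER_CUBIC))
E
python3 -m crank '[{"gripper":1,"linear":[0.05,-0.006,0],"yaw":0},{"gripper":1,"linear":[0.1,-0.012,0],"yaw":0},{"gripper":1,"linear":[0.15,-0.018,0],"yaw":0},{"gripper":1,"linear":[0.2,-0.024,0],"yaw":0},{"gripper":1,"linear":[0.25,-0.03,0],"yaw":0},{"gripper":1,"linear":[0.3,-0.036,0],"yaw":0},{"gripper":1,"linear":[0.35,-0.042,0],"yaw":0},{"gripper":1,"linear":[0.4,-0.048,0],"yaw":0}]' 8
python3 -m crank '[{"gripper":1,"linear":[0.05,-0.006,0],"yaw":0},{"gripper":1,"linear":[0.09,-0.012,0],"yaw":0},{"gripper":1,"linear":[0.1,-0.014,0],"yaw":0},{"gripper":1,"linear":[0.1,-0.014,0],"yaw":0},{"gripper":1,"linear":[0.1,-0.014,0],"yaw":0}]' 8
python3 - <<'E'
from h import *
import pickle
i=camera_info("wrist");im=capture("wrist");pickle.dump(i,open("i5.pkl","wb"))
print(sense()["position"])
cv2.imwrite("pics/w5.png",im[:,:,::-1])
E
```

```text
time: 16.3
position: [0.4528, -0.2678, 0.3082]
eef_rot: [-2.221, -2.221, -0.0]
contact_force: [1.1, -0.5, -0.8]
gripper_width: 0.094
grip_force: 0.0
[ 0.45527608 -0.26936923  0.31437276]
[[309.9, 173.2], [309.9, 176.1]]
time: 17.35
position: [0.4046, 0.1335, 0.3067]
eef_rot: [2.221, 2.221, 0.001]
contact_force: [-0.4, 0.4, -0.3]
gripper_width: 0.0937
grip_force: 0.0
time: 17.98
position: [0.3914, 0.2302, 0.3066]
eef_rot: [2.224, 2.218, -0.001]
contact_force: [-1.0, -0.4, -0.0]
gripper_width: 0.094
grip_force: 0.0
[0.39141853 0.23030441 0.3066312 ]
```

View pics/w4c.png

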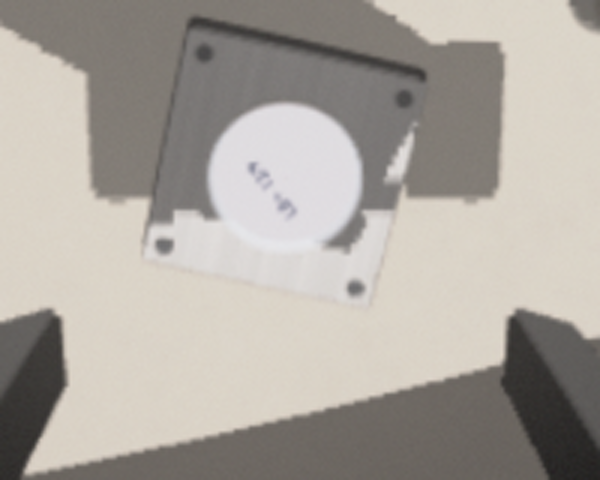

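View pics/w5.png

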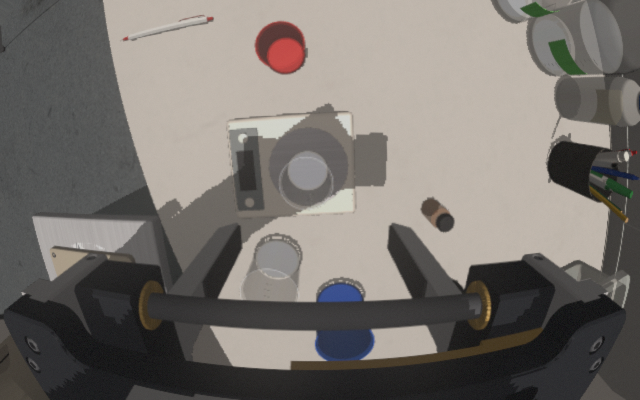

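The petri dish sits within about 1 mm of the block's middle. The beaker on the balance has its base near (308,171) and its rim near (306,184); the vial's cap is at (445,222). I'll enlarge this for accuracy.

```bash
python3 - <<'E'
import cv2
c=cv2.imread("pics/w5.png")[100:230,220:370];cv2.imwrite("pics/w5c.png",cv2.resize(c,None,fx=4.6,fy=4.6,interpolation=cv2.INTER_CUBIC))
E
```

```text
(no output)
```

View pics/w5c.png

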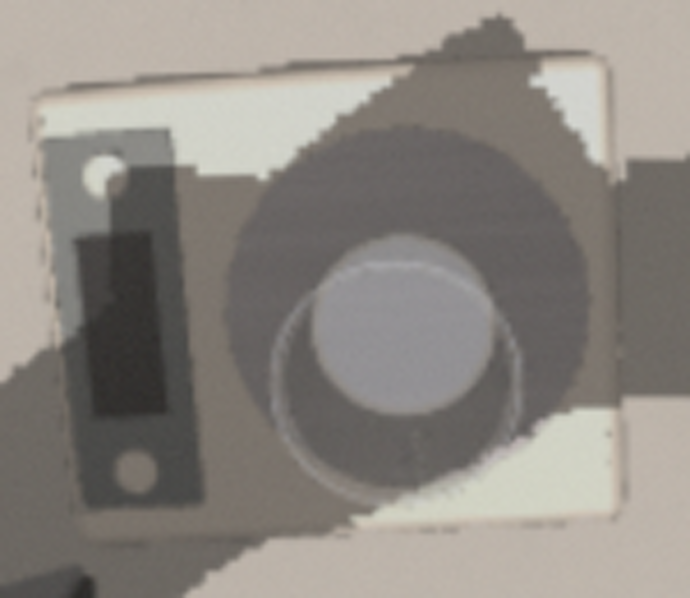

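```bash
python3 - <<'E'
from h import *
import pickle
i=pickle.load(open("i5.pkl","rb"))
print("pan",at("wrist",308.7,166.3,.038,i),"d",at("wrist",308.7+39,166.3,.038,i)-at("wrist",308.7-39,166.3,.038,i))
print("base",at("wrist",307.4,170.7,.040,i),"rim",at("wrist",306.1,183,.106,i))
print("vial",at("wrist",445,222,.062,i))
E
```

```text
pan [0.3848 0.2439] d [ 0.0903 -0.0003]
base [0.3833 0.2391] rim [0.3835 0.2401]
vial [0.5481 0.1821]
```

```bash
python3 -m crank '[{"gripper":1,"linear":[0.01,-0.008,0.03],"yaw":0},{"gripper":1,"linear":[0.01,-0.008,0.07],"yaw":0},{"gripper":1,"linear":[0.01,-0.008,0.11],"yaw":0},{"gripper":1,"linear":[0.01,-0.008,0.14],"yaw":0},{"gripper":1,"linear":[0.01,-0.008,0.154],"yaw":0},{"gripper":1,"linear":[0.01,-0.008,0.156],"yaw":0},{"gripper":1,"linear":[0.01,-0.008,0.156],"yaw":0}]' 8
python3 -m crank '[{"gripper":0.75,"linear":[0,0,0],"yaw":0},{"gripper":0.65,"linear":[0,0,0],"yaw":0},{"gripper":0.5,"linear":[0,0,0],"yaw":0},{"gripper":0.45,"linear":[0,0,0],"yaw":0},{"gripper":0.45,"linear":[0,0,0],"yaw":0},{"gripper":0.45,"linear":[0,0,0],"yaw":0}]' 8
```

```text
time: 18.9
position: [0.3836, 0.2421, 0.1514]
eef_rot: [2.222, 2.221, 0.002]
contact_force: [-0.3, 0.2, 0.3]
gripper_width: 0.094
grip_force: 0.0
time: 19.65
position: [0.3831, 0.2421, 0.1507]
eef_rot: [2.222, 2.221, 0.0]
contact_force: [-0.3, 0.5, 1.1]
gripper_width: 0.0509
grip_force: 8.0
```

```bash
python3 -m crank '[{"gripper":0.45,"linear":[0,0,-0.005],"yaw":0},{"gripper":0.45,"linear":[0,0,-0.025],"yaw":0},{"gripper":0.45,"linear":[0,0,-0.06],"yaw":0},{"gripper":0.45,"linear":[0,0,-0.1],"yaw":0},{"gripper":0.45,"linear":[0,0,-0.13],"yaw":0},{"gripper":0.45,"linear":[-0.01,0.01,-0.145],"yaw":0},{"gripper":0.45,"linear":[-0.03,0.03,-0.15],"yaw":0},{"gripper":0.45,"linear":[-0.06,0.06,-0.15],"yaw":0}]' 8
python3 -m crank '[{"gripper":0.45,"linear":[-0.035,0.035,0],"yaw":0},{"gripper":0.45,"linear":[-0.07,0.07,0],"yaw":0},{"gripper":0.45,"linear":[-0.105,0.105,0],"yaw":0},{"gripper":0.45,"linear":[-0.13,0.13,0],"yaw":0},{"gripper":0.45,"linear":[-0.145,0.142,0.01],"yaw":0},{"gripper":0.45,"linear":[-0.15,0.147,0.03],"yaw":0},{"gripper":0.45,"linear":[-0.15,0.147,0.06],"yaw":0},{"gripper":0.45,"linear":[-0.15,0.147,0.09],"yaw":0}]' 8
python3 -m crank '[{"gripper":0.45,"linear":[0,0,0.02],"yaw":0},{"gripper":0.45,"linear":[0,0,0.03],"yaw":0},{"gripper":0.45,"linear":[0,0,0.03],"yaw":0},{"gripper":0.45,"linear":[0,0,0.03],"yaw":0}]' 8
python3 - <<'E'
from h import *
im=capture("wrist");print(sense()["position"])
print(proj("wrist",(.5897,.030,.036)))
cv2.imwrite("pics/w6.png",im[:,:,::-1])
E
```

```text
time: 20.65
position: [0.443, 0.1824, 0.3016]
eef_rot: [-2.218, -2.225, -0.002]
contact_force: [0.7, 0.5, -0.9]
gripper_width: 0.0512
grip_force: 8.0
time: 21.65
position: [0.589, 0.0329, 0.2093]
eef_rot: [-2.219, -2.221, 0.001]
contact_force: [-0.1, 0.6, -1.5]
gripper_width: 0.0509
grip_force: 8.0
time: 22.15
position: [0.5904, 0.0323, 0.1814]
eef_rot: [2.221, 2.221, 0.002]
contact_force: [-0.1, -0.8, -0.5]
gripper_width: 0.0513
grip_force: 8.0
[0.59047558 0.03220749 0.18158051]
(np.float64(313.1651724083001), np.float64(214.54004945658318))
```

View pics/w6.png

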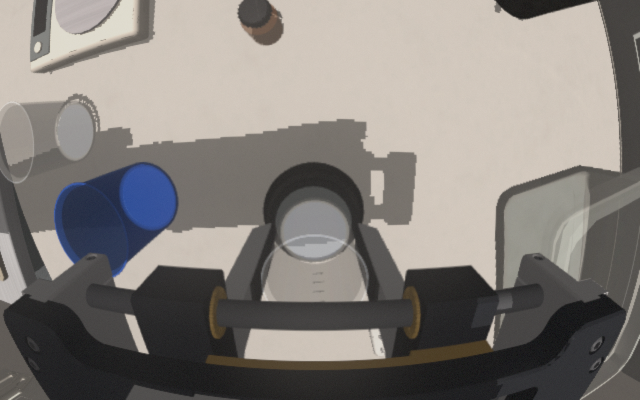

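The beaker hangs upright, base at about (315,228) over the stirrer. I lower it.

```bash
python3 -m crank '[{"gripper":0.45,"linear":[0,0,0.01],"yaw":0},{"gripper":0.45,"linear":[0,0,0.02],"yaw":0},{"gripper":0.45,"linear":[0,0,0.027],"yaw":0},{"gripper":0.45,"linear":[0,0,0.03],"yaw":0},{"gripper":0.45,"linear":[0,0,0.031],"yaw":0},{"gripper":0.45,"linear":[0,0,0.031],"yaw":0},{"gripper":0.45,"linear":[0,0,0.031],"yaw":0}]' 8
python3 -m crank '[{"gripper":0.45,"linear":[0,0,0.0008],"yaw":0},{"gripper":0.45,"linear":[0,0,0.0015],"yaw":0},{"gripper":0.45,"linear":[0,0,0.0015],"yaw":0},{"gripper":0.45,"linear":[0,0,0.0015],"yaw":0}]' 8
```

```text
time: 23.08
position: [0.5902, 0.032, 0.1499]
eef_rot: [2.221, 2.221, 0.001]
contact_force: [-0.4, 0.2, -0.4]
gripper_width: 0.0512
grip_force: 8.0
time: 23.58
position: [0.5903, 0.032, 0.1487]
eef_rot: [2.221, 2.221, 0.001]
contact_force: [-1.0, 0.1, 5.1]
gripper_width: 0.051
grip_force: 8.0
```

```bash
python3 -m crank '[{"gripper":0.5,"linear":[0,0,-0.0004],"yaw":0},{"gripper":0.65,"linear":[0,0,-0.0004],"yaw":0},{"gripper":0.8,"linear":[0,0,-0.0004],"yaw":0},{"gripper":0.95,"linear":[0,0,-0.0004],"yaw":0},{"gripper":1,"linear":[0,0,-0.02],"yaw":0},{"gripper":1,"linear":[0,0,-0.06],"yaw":0},{"gripper":1,"linear":[0,0,-0.11],"yaw":0},{"gripper":1,"linear":[0,0,-0.15],"yaw":0}]' 8
python3 -m crank '[{"gripper":1,"linear":[0,0,0],"yaw":0},{"gripper":1,"linear":[0.04,-0.01,0],"yaw":0},{"gripper":1,"linear":[0.09,-0.025,0],"yaw":0},{"gripper":1,"linear":[0.13,-0.036,0],"yaw":0},{"gripper":1,"linear":[0.148,-0.041,0],"yaw":0},{"gripper":1,"linear":[0.149,-0.041,0],"yaw":0},{"gripper":1,"linear":[0.149,-0.041,0],"yaw":0}]' 8
python3 - <<'E'
from h import *
i=camera_info("wrist");im=capture("wrist");print(sense()["position"])
print("vial cap",proj("wrist",(.549,.181,.062),i),"beaker base",proj("wrist",(.5897,.030,.036),i))
cv2.imwrite("pics/w7.png",im[:,:,::-1])
E
```

```text
time: 24.58
position: [0.5902, 0.032, 0.3]
eef_rot: [2.221, 2.221, 0.001]
contact_force: [-0.7, -0.3, -1.2]
gripper_width: 0.0938
grip_force: 0.0
time: 25.45
position: [0.5497, 0.1788, 0.2978]
eef_rot: [2.224, 2.218, -0.002]
contact_force: [0.1, 0.5, 0.1]
gripper_width: 0.0937
grip_force: 0.0
[0.54970996 0.17866552 0.29793311]
vial cap (np.float64(313.7573185165387), np.float64(182.2769831129749)) beaker base (np.float64(345.15690122324406), np.float64(290.210021768091))
```

View pics/w7.png

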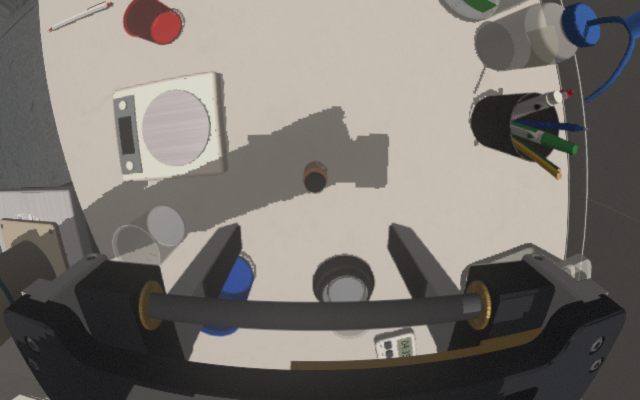

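The vial's cap is at (315,183) as predicted, the beaker stands on the stirrer, and the empty pan is centred at about (176,128). I pick the vial up.

```bash
python3 -m crank '[{"gripper":1,"linear":[0.001,0,0.05],"yaw":0},{"gripper":1,"linear":[0.001,0,0.1],"yaw":0},{"gripper":1,"linear":[0.001,0,0.145],"yaw":0},{"gripper":1,"linear":[0.001,0,0.175],"yaw":0},{"gripper":1,"linear":[0.001,0,0.188],"yaw":0},{"gripper":1,"linear":[0.001,0,0.19],"yaw":0},{"gripper":0.7,"linear":[0.001,0,0.19],"yaw":0},{"gripper":0.5,"linear":[0.001,0,0.19],"yaw":0}]' 8
python3 -m crank '[{"gripper":0.3,"linear":[0,0,0],"yaw":0},{"gripper":0.1,"linear":[0,0,0],"yaw":0},{"gripper":0.1,"linear":[0,0,0],"yaw":0},{"gripper":0.1,"linear":[0,0,0],"yaw":0},{"gripper":0.1,"linear":[0,0,0],"yaw":0},{"gripper":0.1,"linear":[0,0,0],"yaw":0},{"gripper":0.1,"linear":[0,0,0],"yaw":0}]' 8
python3 -c "
from rig import *;print(sense()['position'])"
```

```text
time: 26.5
position: [0.5498, 0.1822, 0.1094]
eef_rot: [2.221, 2.221, 0.003]
contact_force: [-0.4, -0.8, -0.3]
gripper_width: 0.0774
grip_force: 0.0
time: 27.38
position: [0.549, 0.182, 0.1082]
eef_rot: [-2.221, -2.221, 0.0]
contact_force: [-0.4, 0.4, -1.0]
gripper_width: 0.0273
grip_force: 8.0
[0.54901454 0.182038   0.1081601 ]
```

```bash
python3 -m crank '[{"gripper":0.1,"linear":[0,0,-0.005],"yaw":0},{"gripper":0.1,"linear":[0,0,-0.025],"yaw":0},{"gripper":0.1,"linear":[0,0,-0.06],"yaw":0},{"gripper":0.1,"linear":[0,0,-0.095],"yaw":0},{"gripper":0.1,"linear":[0.005,-0.014,-0.115],"yaw":0},{"gripper":0.1,"linear":[0.019,-0.05,-0.12],"yaw":0},{"gripper":0.1,"linear":[0.034,-0.09,-0.12],"yaw":0},{"gripper":0.1,"linear":[0.049,-0.13,-0.12],"yaw":0}]' 8
python3 -m crank '[{"gripper":0.1,"linear":[0.01,-0.025,0],"yaw":0},{"gripper":0.1,"linear":[0.014,-0.034,0.02],"yaw":0},{"gripper":0.1,"linear":[0.014,-0.034,0.045],"yaw":0},{"gripper":0.1,"linear":[0.014,-0.034,0.065],"yaw":0},{"gripper":0.1,"linear":[0.014,-0.034,0.075],"yaw":0},{"gripper":0.1,"linear":[0.014,-0.034,0.079],"yaw":0},{"gripper":0.1,"linear":[0.014,-0.034,0.08],"yaw":0},{"gripper":0.1,"linear":[0.014,-0.034,0.08],"yaw":0}]' 8
```

```text
time: 28.38
position: [0.4178, 0.2314, 0.2287]
eef_rot: [-2.222, -2.221, -0.001]
contact_force: [-1.5, 1.0, -0.7]
gripper_width: 0.0271
grip_force: 8.0
time: 29.38
position: [0.3853, 0.2452, 0.1486]
eef_rot: [2.221, 2.221, 0.001]
contact_force: [-0.4, -0.2, -0.6]
gripper_width: 0.0271
grip_force: 8.0
```

```bash
python3 -m crank '[{"gripper":0.1,"linear":[0,0,0.0008],"yaw":0},{"gripper":0.1,"linear":[0,0,0.0015],"yaw":0},{"gripper":0.1,"linear":[0,0,0.0015],"yaw":0},{"gripper":0.1,"linear":[0,0,0.0015],"yaw":0}]' 8
python3 -m crank '[{"gripper":0.1,"linear":[0,0,0.0006],"yaw":0},{"gripper":0.1,"linear":[0,0,0.0012],"yaw":0},{"gripper":0.1,"linear":[0,0,0.0012],"yaw":0},{"gripper":0.1,"linear":[0,0,0.0012],"yaw":0}]' 8
```

```text
time: 29.88
position: [0.385, 0.245, 0.1467]
eef_rot: [-2.221, -2.221, -0.0]
contact_force: [0.3, -0.3, -0.1]
gripper_width: 0.0272
grip_force: 8.0
time: 30.38
position: [0.3851, 0.245, 0.146]
eef_rot: [2.221, 2.221, 0.001]
contact_force: [-1.7, -0.4, 6.8]
gripper_width: 0.0273
grip_force: 8.0
```

Contact. I release, rise and look.

```bash
python3 -m crank '[{"gripper":0.15,"linear":[0,0,-0.0005],"yaw":0},{"gripper":0.4,"linear":[0,0,-0.0005],"yaw":0},{"gripper":0.6,"linear":[0,0,-0.0005],"yaw":0},{"gripper":0.8,"linear":[0,0,-0.0005],"yaw":0},{"gripper":1,"linear":[0,0,-0.01],"yaw":0},{"gripper":1,"linear":[0,0,-0.05],"yaw":0},{"gripper":1,"linear":[0,0,-0.1],"yaw":0},{"gripper":1,"linear":[0,0,-0.15],"yaw":0}]' 8
python3 -m crank '[{"gripper":1,"linear":[-0.05,0.06,-0.02],"yaw":0},{"gripper":1,"linear":[-0.09,0.11,-0.02],"yaw":0},{"gripper":1,"linear":[-0.11,0.15,-0.02],"yaw":0},{"gripper":1,"linear":[-0.12,0.16,-0.02],"yaw":0},{"gripper":1,"linear":[-0.12,0.16,-0.02],"yaw":0},{"gripper":1,"linear":[-0.12,0.16,-0.02],"yaw":0}]' 8
python3 - <<'E'
from h import *
i=camera_info("wrist");im=capture("wrist");s=capture("side")
print("pan",proj("wrist",(.3848,.2439,.038),i),"cap",proj("wrist",(.3848,.2439,.1),i),"stir",proj("wrist",(.5897,.03,.036),i),"rim",proj("wrist",(.5897,.03,.104),i))
c=cv2.resize(s[120:320,150:450,::-1],(400,267),interpolation=cv2.INTER_CUBIC)
b=np.zeros((400,800,3),np.uint8);b[:,:400]=im[:,60:460,::-1];b[:267,400:]=c
cv2.imwrite("pics/w8.png",b)
E
```

```text
time: 31.38
position: [0.3847, 0.2448, 0.2976]
eef_rot: [2.221, 2.221, 0.0]
contact_force: [1.1, -0.3, 0.9]
gripper_width: 0.0927
grip_force: 0.0
time: 32.12
position: [0.5434, 0.1266, 0.3155]
eef_rot: [-2.218, -2.223, 0.001]
contact_force: [-0.5, -0.1, -1.0]
gripper_width: 0.0938
grip_force: 0.0
pan (np.float64(184.26808191382577), np.float64(83.46925640772413)) cap (np.float64(160.96564424899992), np.float64(79.5014918092371)) stir (np.float64(350.2128014182489), np.float64(249.75063437987183)) rim (np.float64(356.6680392250411), np.float64(276.12699916146556))
```

View pics/w8.png

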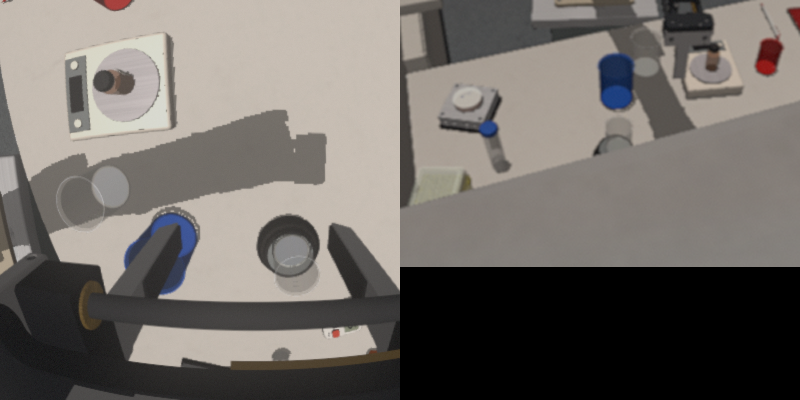

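The vial stands on the pan (cap 164,82 in the full frame, about 2 mm off at most), the petri dish is centred on the block, and the tube and timer are in place. The beaker base looks slightly low on the stirrer, so I'll check it closer.

```bash
python3 -m crank '[{"gripper":1,"linear":[-0.04,0.02,0],"yaw":0},{"gripper":1,"linear":[-0.08,0.04,0],"yaw":0},{"gripper":1,"linear":[-0.1,0.047,0],"yaw":0},{"gripper":1,"linear":[-0.1,0.047,0],"yaw":0},{"gripper":1,"linear":[-0.1,0.047,0],"yaw":0}]' 8
python3 - <<'E'
from h import *
import pickle
i=camera_info("wrist");im=capture("wrist");pickle.dump(i,open("i9.pkl","wb"))
print("disc",proj("wrist",(.5897,.03,.036),i),"rim",proj("wrist",(.5897,.03,.104),i))
c=im[110:240,250:380,::-1];cv2.imwrite("pics/w9.png",cv2.resize(c,None,fx=4.5,fy=4.5,interpolation=cv2.INTER_CUBIC))
E
```

```text
time: 32.85
position: [0.5912, 0.0275, 0.3155]
eef_rot: [-2.217, -2.223, -0.001]
contact_force: [-0.8, 0.9, -0.1]
gripper_width: 0.0941
grip_force: 0.0
disc (np.float64(313.2782370074341), np.float64(174.4521913804872)) rim (np.float64(313.0355265701097), np.float64(188.3285643820778))
```

View pics/w9.png

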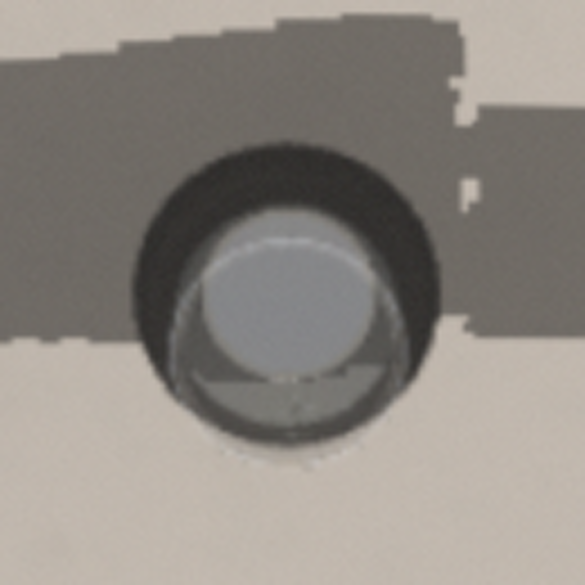

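The base circle (314.1,175.2) and the stirrer disc (313.7,175.4) are concentric, and the rim is where an upright beaker's would be.

```bash
python3 -c "
from rig import *;print(job_done())"
```

```text
the job is handed in; nothing more can be done
None
```

I handed the job in at about 33 s: the beaker is on the stirrer, the petri dish on the cooling block and the vial on the balance pan, all upright and within about 2 mm of the middle in the camera images. The vial was the one parked on the bench, and the timer and tube were not touched.

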